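# Shim a part against its stop in an inspection fixture and hold it clamped

## Task

The part in the inspection fixture sits too far away for the short sprung slide to reach it: stand spacers upright on the bed in the gap between slide and part, square and centred on the bed's middle line, as many as it takes until pushing the slide from behind clamps the row firmly against the end stop instead of running to the end of its stroke. Finish while still pushing the slide with the fingers, holding spacers and part clamped (the slide springs back if let go). Leave spare spacers standing on the bench and do not disturb the other things around.

Things in the scene. Friction and masses are not known exactly. Their poses are not given: they have to be found in the camera images.
- fixture: fixed fixture: flat dark steel bed, 104 wide (y), top 25 mm above the bench, from x=-75 to 150. Origin at bench level on the centre line, below the slide's front face when fully back; x along the bed from slide to end stop (roughly away from the robot), y across, z up. Two gib rails (x -40 to -4, |y| 20 to 28, 14 mm above the bed) flank the slide
- slide: sprung clamping slide at the near end of the bed: front block 36 wide, 28 high, 29 long, push plate behind it. Origin at the foot of its front face, on the bed top; axes as the fixture's. Starts fully back (fixture x=0), travels at most 25 mm along fixture +x to a hard end of stroke; a spring (2.1 N back, 3.6 N at full stroke) returns it when let go
- slide_push (a point): middle of the rear face of the slide's upright push plate (44 wide, 7 thick, reaching 50 mm above the bed), 35 mm behind the slide's front face and 36 mm above the bed; push here along fixture +x with closed fingertips; moves with the slide
- stop: fixed steel end stop bolted across the bed; its place along the bed changes. Origin at the foot of its upright face (50 wide, 34 high) that looks back to the slide, on the bed top; axes as the fixture's
- part: loose steel work part on the bed, 0.5 to 2.5 mm short of the stop's face: block 45 long (x) x 36 wide (y) x 20 high with a round boss, 24 diameter, up to z=27. Origin at the centre of its underside (near face at x=-22.5); 0.18 to 0.37 kg. The gap between it and the slide's front face is 28 to 55 mm at the start
- spacer1: loose aluminium spacer, one of four alike: upright block 16 thick (x) x 44 wide (y) x 30 high, with a grip tab 8 thick (x) x 20 wide (y) centred on top from z=30 to z=58; pinch the tab across its 20 mm width (fingers closing along y). Origin at the centre of its underside, z up; 60 to 100 g; a half turn makes no difference
- spacer2: another of the four like spacers, same shape, size and origin as spacer1
- spacer3: another of the four like spacers, same shape, size and origin as spacer1
- spacer4: another of the four like spacers, same shape, size and origin as spacer1
- plug: bystander: small brass plug 20 diameter x 26 high, standing among the spacers; origin centre of underside
- loupe: bystander: black waisted loupe 34 diameter x 30 high; origin centre of underside
- veeblock: bystander: steel block with a channel, 50 x 40 x 32 high; origin centre of underside
- brush: bystander: hand brush lying flat near the far edge; origin at its underside
- cleaner: bystander: white jar 52 diameter x 80 high; origin centre of underside
- mouse: bystander: grey computer mouse 100 x 56 x 30 high on a rubber mat; origin centre of underside

How it is judged:
On the way:
1. a first spacer stands upright, square and centred in the gap on the bed (((x of spacer1 in the frame of fixture between 0.004 and 0.075 m and y of spacer1 in the frame of fixture between -0.012 and 0.012 m and z of spacer1 in the frame of fixture between 0.022 and 0.029 m and angle between spacer1's own z axis and vertical below 0.12 rad and angle between the x axis of spacer1 and the x axis of fixture, either way round below 0.12 rad) or (x of spacer2 in the frame of fixture between 0.004 and 0.075 m and y of spacer2 in the frame of fixture between -0.012 and 0.012 m and z of spacer2 in the frame of fixture between 0.022 and 0.029 m and angle between spacer2's own z axis and vertical below 0.12 rad and angle between the x axis of spacer2 and the x axis of fixture, either way round below 0.12 rad) or (x of spacer3 in the frame of fixture between 0.004 and 0.075 m and y of spacer3 in the frame of fixture between -0.012 and 0.012 m and z of spacer3 in the frame of fixture between 0.022 and 0.029 m and angle between spacer3's own z axis and vertical below 0.12 rad and angle between the x axis of spacer3 and the x axis of fixture, either way round below 0.12 rad) or (x of spacer4 in the frame of fixture between 0.004 and 0.075 m and y of spacer4 in the frame of fixture between -0.012 and 0.012 m and z of spacer4 in the frame of fixture between 0.022 and 0.029 m and angle between spacer4's own z axis and vertical below 0.12 rad and angle between the x axis of spacer4 and the x axis of fixture, either way round below 0.12 rad))), for 0.2 s.
At the end, for the whole second after the job is handed in: Fingers push the slide and slide presses a spacer, each over 3 N; part presses the stop over 1 N. Spacers used stand on the bed before the slide, within 12 mm of the centre line, upright and square within 0.12 rad; part likewise centred and level; slide still; spare spacers upright on the bench ((contact force between slide and spacer1 above 3 N or contact force between slide and spacer2 above 3 N or contact force between slide and spacer3 above 3 N or contact force between slide and spacer4 above 3 N) and contact force between the fingers and slide above 3 N and contact force between part and stop above 1 N and y of part in the frame of fixture between -0.012 and 0.012 m and angle between part's own z axis and vertical below 0.1 rad and linear speed of slide below 0.01 m/s and ((x of spacer1 in the frame of fixture between 0.004 and 0.075 m and y of spacer1 in the frame of fixture between -0.012 and 0.012 m and z of spacer1 in the frame of fixture between 0.022 and 0.029 m and angle between spacer1's own z axis and vertical below 0.12 rad and angle between the x axis of spacer1 and the x axis of fixture, either way round below 0.12 rad) or (height (world z) of spacer1 below 0.012 m and angle between spacer1's own z axis and vertical below 0.12 rad)) and ((x of spacer2 in the frame of fixture between 0.004 and 0.075 m and y of spacer2 in the frame of fixture between -0.012 and 0.012 m and z of spacer2 in the frame of fixture between 0.022 and 0.029 m and angle between spacer2's own z axis and vertical below 0.12 rad and angle between the x axis of spacer2 and the x axis of fixture, either way round below 0.12 rad) or (height (world z) of spacer2 below 0.012 m and angle between spacer2's own z axis and vertical below 0.12 rad)) and ((x of spacer3 in the frame of fixture between 0.004 and 0.075 m and y of spacer3 in the frame of fixture between -0.012 and 0.012 m and z of spacer3 in the frame of fixture between 0.022 and 0.029 m and angle between spacer3's own z axis and vertical below 0.12 rad and angle between the x axis of spacer3 and the x axis of fixture, either way round below 0.12 rad) or (height (world z) of spacer3 below 0.012 m and angle between spacer3's own z axis and vertical below 0.12 rad)) and ((x of spacer4 in the frame of fixture between 0.004 and 0.075 m and y of spacer4 in the frame of fixture between -0.012 and 0.012 m and z of spacer4 in the frame of fixture between 0.022 and 0.029 m and angle between spacer4's own z axis and vertical below 0.12 rad and angle between the x axis of spacer4 and the x axis of fixture, either way round below 0.12 rad) or (height (world z) of spacer4 below 0.012 m and angle between spacer4's own z axis and vertical below 0.12 rad))); the arm keeps its last pose, push and grip.
It fails at once if a bystander is shifted by more than 30 mm (distance of any of plug, loupe, veeblock, brush, cleaner, mouse from where it was at the start of the episode above 0.03 m).
It also fails if it takes over 67 s, if anything falls off the work surface, if the arm or the gripper's body presses on something with over 40 N, if the wrist force passes 120 N, or if a joint passes its speed limit or range.

## Robot

A 6-joint arm with a two-finger parallel gripper is mounted at the origin on the work surface. World frame = base frame: x ahead of the robot, y to its left, z up, the work surface at z = 0. Lengths are in m, angles in rad, forces in N, time in s.
With the tool pointing down it reaches from about 0.35 to 1 m from the base axis. Payload 7.1 kg.
Tool frame: the origin (TCP) lies midway between the tips of the shut fingers; the grasp point (between the pads) lies 19 mm behind it; z points along the fingers, y is the line along which they close (so a half turn about z gives the same grasp; the last joint's range is limited). The gripper opens to 85 mm and grips with 20 to 120 N. Pads are 22 mm wide; open, the fingers measure 114 mm over their backs; the gripper's body (76 mm by 85 mm) begins 54 mm behind the grasp point. The pads swing forward as they close: fully open they stand 13 mm farther back than shut.
Start: joints at [-1.356, 0.423, 1.63, -0, 1.089, -0.019], TCP at [0.145, -0.608, 0.231] pointing down, gripper open.
Joint ranges: [-3, 3], [-0.9, 2.11], [0.09, 2.58], [-1.31, 4.45], [0.11, 2.69], [-2.54, 2.54]. Speed limits (rad/s): [2.39, 2.39, 3.01, 3.14, 3.14, 3.14].

## Interface

Orientations are given as a unit quaternion [x, y, z, w].
In Python, from cell import ctrl, eyes gives the robot as it stands.
- The arm moves only by the tool drive_tool, never from a script. Its argument "commands" is a list of rows, each an object with "jaw": the opening, from -1 (shut) to 1 (fully open); "slide": the shift along the tool's x, y, z in mm, a list of three; "dr": the turn, a rotation vector about the tool's x, y, z in rad, a list of three. A call has 1 to 20 rows; each row shifts and turns the commanded pose from where the row before left it, along the tool's axes as they then stand; what a row does not reach is not made up. A row lasts 1/12 s, in which the tool goes at most 41.7 mm and 7.16 degrees, less where a joint would pass 70% of its speed; a pose out of reach is approached as far as the arm can. A call is refused whole if a number of a shift passes 41.7 or a number of a turn 0.125, either way. A call with a gripper value outside its range is refused whole. The fingers move at their own pace and stop on an object; "force" is the grip in N (left out, the last holds). Time passes only in rows, so rows that do not move let the fingers close. It gives the time, the measured TCP pose, the force, the opening and the grip force at its end, in the units of the state.
- ctrl.sense(): the state, without advancing time (a new reading comes with each control period).
- eyes.grab_frame(name): name is "scene" or "side" or "wrist"; returns the picture (420x560x3 uint8, blue, green, red); there is no depth.
- eyes.calibration(name): a dict with "fx", "fy", "cx", "cy" (pixels), "k1" (the pictures are not rectified: a ray, as slopes to the right and down, at radius r is drawn at 1 + k1 r^2 times it, then the intrinsics apply), "rvec" (rotation vector, rad) and "tvec" (3), from world to camera coordinates, as OpenCV has them. Camera axes: x right, y down, z forward; pixel columns grow to the right and rows downward; lengths in m; the calibration is good to about 2 mm. A picture is of the moment at which its call begins: read the wrist's pose just before it. calibration takes no time and is no camera call; for the wrist camera it gives the pose at the moment of the call.
- ctrl.job_done(): hands the job in; it is judged then, once.
The state is a dict: "time": time; "q": joint angles; "qd": joint speeds; "joint_efforts": joint torques, N m; "tool_pos": TCP position; "ee_rot": TCP orientation; "force": force on the tool from outside, world axes, zero at the start; "wrist_torque": the same for the moment, N m; "opening": opening from 0.0 (shut) to 1.0 (fully open); "finger_force": force on a finger pad.
Only numpy, scipy, OpenCV 4.12 (cv2) and the standard library are available. Lean on these libraries where they do the work, as an engineer would, in place of code of your own. Each camera call takes 0.05 s, during which the arm holds its last target. There are 200 camera calls.

## Working session

There is one attempt and no reset: what is moved stays moved. The work goes in short steps, Python scripts to look and compute and a tool call to move; the robot and the scene stay as the last step left them, time stands still between calls to the robot, and variables do not carry over. Pictures are saved under pics/ and viewed, at most 11 in all, crops included, and the job is handed in when it is done.

Besides the shell and the picture viewer there is one more tool, called after "Emit:" as name(argument=value, ...), one argument or row to a line, values as JSON. drive_tool: Moves the arm, as the interface text tells. Its arguments: {"type":"object","properties":{"commands":{"type":"array","items":{"type":"object","properties":{"jaw":{"type":"number"},"slide":{"type":"array","items":{"type":"number"}},"dr":{"type":"array","items":{"type":"number"}}}}},"force":{"type":"number"}},"required":["commands"]}

```bash
mkdir -p pics; python3 - <<'E'
from cell import ctrl, eyes
import cv2
for n in ("scene","side","wrist"):
    cv2.imwrite(f"pics/{n}0.png",eyes.grab_frame(n)); print(n,eyes.calibration(n))
print(ctrl.sense())
a=cv2.imread("pics/scene0.png")
cv2.imwrite("pics/s.png",cv2.resize(a,(800,600),interpolation=cv2.INTER_CUBIC))
b=cv2.imread("pics/side0.png")
cv2.imwrite("pics/sd.png",cv2.resize(b,(800,600),interpolation=cv2.INTER_CUBIC))
E
```

```text
scene {'fx': 410.4178526922172, 'fy': 410.4178526922172, 'cx': 280.33606571732577, 'cy': 215.07014951858181, 'k1': 0.006036037568967445, 'rvec': array([ 0.76569369,  2.7281985 , -0.89452924]), 'tvec': array([ 0.53146465, -0.16225752,  1.3452571 ])}
side {'fx': 420.7763074239673, 'fy': 420.7763074239673, 'cx': 283.0497967825506, 'cy': 209.00283828483592, 'k1': -0.06470819957554923, 'rvec': array([ 0.24757396, -2.85387396,  1.07832682]), 'tvec': array([0.60092369, 0.1520397 , 1.2476874 ])}
wrist {'fx': 316.3229168296602, 'fy': 316.3229168296602, 'cx': 275.89077985276236, 'cy': 211.28351902887678, 'k1': 0.01309302557539067, 'rvec': array([-2.28639988,  1.80576478,  0.25352088]), 'tvec': array([-0.62466931, -0.03538488,  0.37842911])}
{'time': 0.15, 'q': array([-1.35600191e+00,  4.23665834e-01,  1.63048285e+00,  3.17235679e-05,
        1.08865169e+00, -1.90311776e-02]), 'qd': array([-5.09967596e-04, -2.00230671e-03, -1.23002278e-03, -1.14667603e-03,
       -1.45116127e-03, -7.69624494e-05]), 'joint_efforts': array([-8.44668830e-05, -5.57769513e+01, -2.82017756e+01, -3.86612965e-05,
        4.73692126e-03,  3.22696046e-06]), 'tool_pos': array([ 0.14473681, -0.60757406,  0.23073637]), 'ee_rot': array([ 9.93174158e-01,  1.16639305e-01, -4.50306055e-05, -6.02342912e-04]), 'force': array([-0.05308479,  0.54692752, -0.58516869]), 'wrist_torque': array([-0.0195473 ,  0.01935674, -0.01547248]), 'finger_force': 0.0, 'opening': 0.9999749650892265}
```

View pics/s.png

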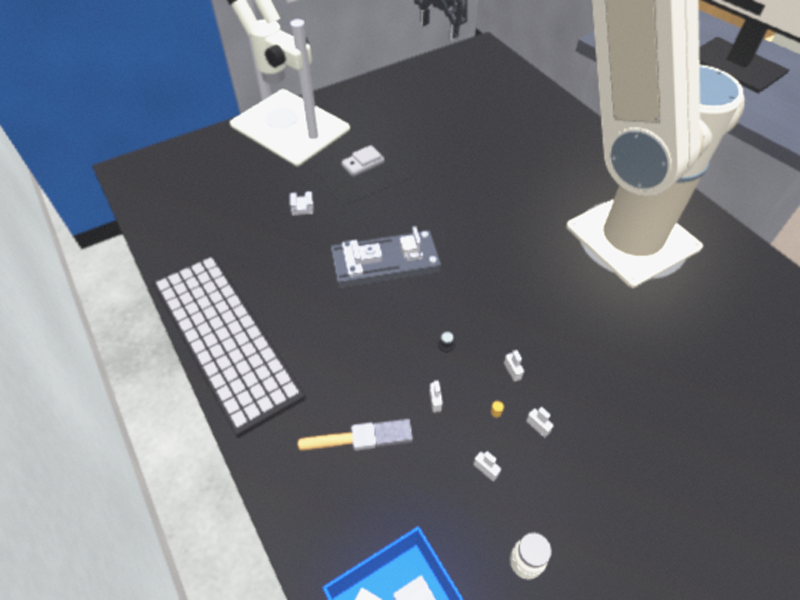

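View pics/sd.png

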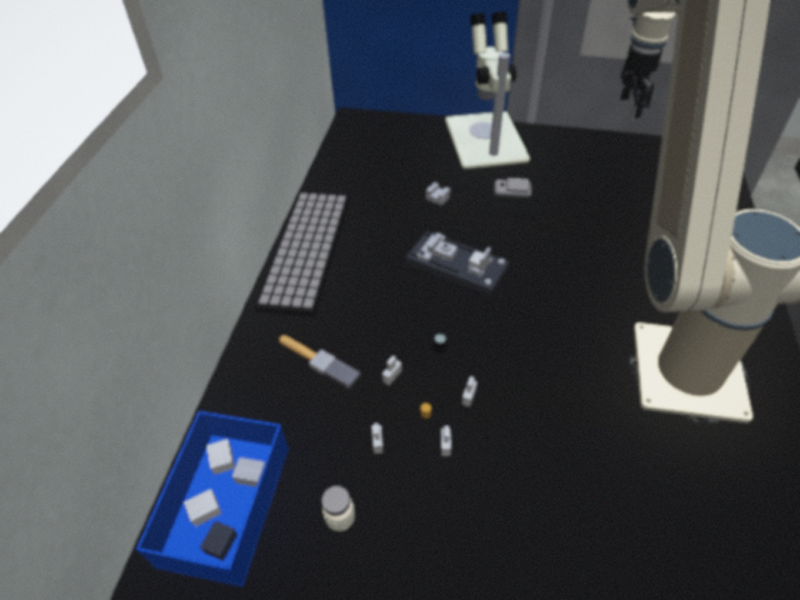

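The scene view shows the fixture around (385,255), with the four spacers at (514,365), (540,420), (488,464) and (436,396). The plug is at (497,408) and the loupe at (447,340). I'll compute rough positions, then look with the wrist camera.

```bash
cat > h.py <<'E'
import numpy as np, cv2
from scipy.spatial.transform import Rotation as R
def dist(c): return np.array([c['k1'],0,0,0,0.])
def K(c): return np.array([[c['fx'],0,c['cx']],[0,c['fy'],c['cy']],[0,0,1.]])
def proj(c,P): return cv2.projectPoints(np.array(P,float).reshape(-1,3),c['rvec'],c['tvec'],K(c),dist(c))[0].reshape(-1,2)
def ground(c,uv,z):
    n=cv2.undistortPoints(np.array(uv,float).reshape(-1,1,2),K(c),dist(c)).reshape(-1,2)
    Rm=R.from_rotvec(c['rvec']).as_matrix(); o=-Rm.T@c['tvec']
    d=np.c_[n,np.ones(len(n))]@Rm
    return o+d*((z-o[2])/d[:,2])[:,None]
E
python3 - <<'E'
from cell import ctrl,eyes
from h import *
s=.7
c=eyes.calibration("scene")
print("scene spacers",ground(c,np.array([[514,365],[540,420],[488,464],[436,396]])*s,.03).round(3))
print("plug,loupe",ground(c,np.array([[497,408],[447,340],[530,555],[370,435]])*s,.02).round(3))
print("fix corners",ground(c,np.array([[332,245],[337,283],[440,265],[430,233]])*s,.02).round(3), ground(c,np.array([[415,243],[350,255]])*s,.04).round(3))
c=eyes.calibration("side")
print("side spacers",ground(c,np.array([[470,388],[446,438],[377,436],[392,369]])*s,.03).round(3))
print("fix",ground(c,np.array([[425,233],[408,258],[495,288],[508,262]])*s,.02).round(3))
w=eyes.calibration("wrist");Rm=R.from_rotvec(w['rvec']).as_matrix();print("cam",-Rm.T@w['tvec'],Rm)
print(R.from_quat(ctrl.sense()['ee_rot']).as_matrix())
E
```

```text
scene spacers [[0.458 0.142 0.03 ]
 [0.488 0.255 0.03 ]
 [0.615 0.273 0.03 ]
 [0.62  0.12  0.03 ]]
plug,loupe [[0.535 0.193 0.02 ]
 [0.53  0.024 0.02 ]
 [0.644 0.423 0.02 ]
 [0.758 0.119 0.02 ]]
fix corners [[ 0.607 -0.317  0.02 ]
 [ 0.648 -0.216  0.02 ]
 [ 0.435 -0.144  0.02 ]
 [ 0.401 -0.235  0.02 ]] [[ 0.457 -0.211  0.04 ]
 [ 0.594 -0.254  0.04 ]]
side spacers [[0.452 0.137 0.03 ]
 [0.484 0.255 0.03 ]
 [0.613 0.273 0.03 ]
 [0.615 0.118 0.03 ]]
fix [[ 0.614 -0.31   0.02 ]
 [ 0.641 -0.215  0.02 ]
 [ 0.425 -0.151  0.02 ]
 [ 0.401 -0.24   0.02 ]]
cam [ 0.21258166 -0.591888    0.37302823] [[ 2.31578032e-01 -9.72815858e-01 -9.59620999e-04]
 [-9.35471369e-01 -2.22958682e-01  2.74194718e-01]
 [-2.66954925e-01 -6.25997751e-02 -9.61673716e-01]]
[[ 9.72790541e-01  2.31686233e-01 -2.29960185e-04]
 [ 2.31686342e-01 -9.72789819e-01  1.18595815e-03]
 [ 5.10672501e-05 -1.20696751e-03 -9.99999270e-01]]
```

Emit:
drive_tool(
  commands=[
    {"jaw": 1, "dr": [0, 0, 0.113], "slide": [0, 0, 0]},
    {"jaw": 1, "dr": [0, 0, 0.113], "slide": [0, 0, 0]},
    {"jaw": 1, "dr": [0, 0, 0.113], "slide": [0, 0, 0]},
    {"jaw": 1, "dr": [0, 0, 0.113], "slide": [0, 0, 0]},
    {"jaw": 1, "dr": [0, 0, 0.113], "slide": [0, 0, 0]},
    {"jaw": 1, "slide": [14, -32, 4]},
    {"jaw": 1, "slide": [14, -32, 4]},
    {"jaw": 1, "slide": [14, -32, 4]},
    {"jaw": 1, "slide": [14, -32, 4]},
    {"jaw": 1, "slide": [14, -32, 4]},
    {"jaw": 1, "slide": [14, -32, 4]},
    {"jaw": 1, "slide": [14, -32, 4]},
    {"jaw": 1, "slide": [14, -32, 4]},
    {"jaw": 1, "slide": [14, -32, 4]},
    {"jaw": 1, "slide": [14, -32, 4]},
    {"jaw": 1, "slide": [14, -32, 4]},
    {"jaw": 1, "slide": [14, -32, 4]},
    {"jaw": 1, "slide": [14, -32, 4]},
    {"jaw": 1, "slide": [14, -32, 4]},
    {"jaw": 1, "slide": [14, -32, 4]},
  ],
)

```text
schema error: expected keys jaw, slide, dr
```

Emit:
drive_tool(
  commands=[
    {"slide": [0, 0, 0]},
    {"slide": [0, 0, 0]},
    {"slide": [0, 0, 0]},
  ],
)

```text
schema error: expected keys jaw, slide, dr
```

```bash
python3 - <<'E'
from cell import ctrl,eyes
from h import *
import pickle
c=eyes.calibration("wrist");im=eyes.grab_frame("wrist")
s=ctrl.sense();print(s['time'],s['tool_pos'],s['ee_rot'],s['q'],s['force'])
pickle.dump((c,im),open("fix.pkl","wb"))
cv2.imwrite("pics/w1.png",cv2.resize(im,(800,600),interpolation=cv2.INTER_CUBIC))
E
```

```text
0.2 [ 0.14473454 -0.60765861  0.23083968] [ 9.93175193e-01  1.16631089e-01 -5.87332403e-05 -4.71518539e-04] [-1.35600885e+00  4.23559761e-01  1.63038848e+00 -2.79209288e-05
  1.08859442e+00 -1.89938676e-02] [ 0.96593828  0.37361495 -0.27303221]
```

View pics/w1.png

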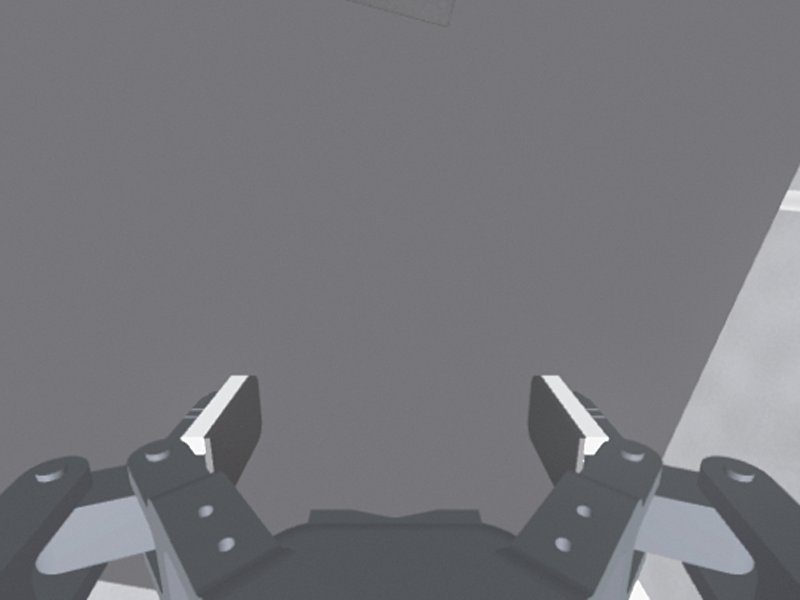

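All row keys are required, so nothing moved. The wrist view shows the fingers filling the lower half, so I'll keep the target ahead of the TCP.

Emit:
drive_tool(
  commands=[
    {"jaw": 1, "dr": [0, 0, 0.113], "slide": [0, 0, 0]},
    {"jaw": 1, "dr": [0, 0, 0.113], "slide": [0, 0, 0]},
    {"jaw": 1, "dr": [0, 0, 0.113], "slide": [0, 0, 0]},
    {"jaw": 1, "dr": [0, 0, 0.113], "slide": [0, 0, 0]},
    {"jaw": 1, "dr": [0, 0, 0.113], "slide": [0, 0, 0]},
    {"jaw": 1, "dr": [0, 0, 0], "slide": [11, -32, 4]},
    {"jaw": 1, "dr": [0, 0, 0], "slide": [11, -32, 4]},
    {"jaw": 1, "dr": [0, 0, 0], "slide": [11, -32, 4]},
    {"jaw": 1, "dr": [0, 0, 0], "slide": [11, -32, 4]},
    {"jaw": 1, "dr": [0, 0, 0], "slide": [11, -32, 4]},
    {"jaw": 1, "dr": [0, 0, 0], "slide": [11, -32, 4]},
    {"jaw": 1, "dr": [0, 0, 0], "slide": [11, -32, 4]},
    {"jaw": 1, "dr": [0, 0, 0], "slide": [11, -32, 4]},
    {"jaw": 1, "dr": [0, 0, 0], "slide": [11, -32, 4]},
    {"jaw": 1, "dr": [0, 0, 0], "slide": [11, -32, 4]},
    {"jaw": 1, "dr": [0, 0, 0], "slide": [11, -32, 4]},
    {"jaw": 1, "dr": [0, 0, 0], "slide": [11, -32, 4]},
    {"jaw": 1, "dr": [0, 0, 0], "slide": [11, -32, 4]},
    {"jaw": 1, "dr": [0, 0, 0], "slide": [11, -32, 4]},
    {"jaw": 1, "dr": [0, 0, 0], "slide": [11, -32, 4]},
  ],
)

```text
time: 1.87
tool_pos: [0.4577, -0.2062, 0.1712]
ee_rot: [0.986, -0.165, 0.0, 0.0]
force: [0.9, -0.4, 0.1]
opening: 1.0
finger_force: 0.0
```

Emit:
drive_tool(
  commands=[
    {"jaw": 1, "dr": [0, 0, 0], "slide": [0, 0, 0]},
    {"jaw": 1, "dr": [0, 0, 0], "slide": [0, 0, 0]},
    {"jaw": 1, "dr": [0, 0, 0], "slide": [0, 0, 0]},
  ],
)

```text
time: 2.12
tool_pos: [0.4567, -0.2077, 0.1712]
ee_rot: [0.986, -0.164, -0.0, 0.0]
force: [-0.2, -0.2, 0.2]
opening: 1.004
finger_force: 0.0
```

```bash
python3 - <<'E'
from cell import ctrl,eyes
from h import *
import pickle
c=eyes.calibration("wrist");im=eyes.grab_frame("wrist")
s=ctrl.sense();print(s['time'],s['tool_pos'],s['ee_rot'],s['q'],s['force'])
pickle.dump((c,im),open("fix.pkl","wb"))
cv2.imwrite("pics/w2.png",cv2.resize(im,(800,600),interpolation=cv2.INTER_CUBIC))
E
```

```text
2.1667 [ 0.45647124 -0.20818416  0.171315  ] [ 9.86297831e-01 -1.64974410e-01 -1.65584982e-04  7.54803515e-05] [-4.51471116e-01  3.29415346e-01  1.94528966e+00 -3.12375960e-04
  8.67162862e-01  1.45099149e+00] [-0.25008209 -0.19306908  0.5209777 ]
```

View pics/w2.png

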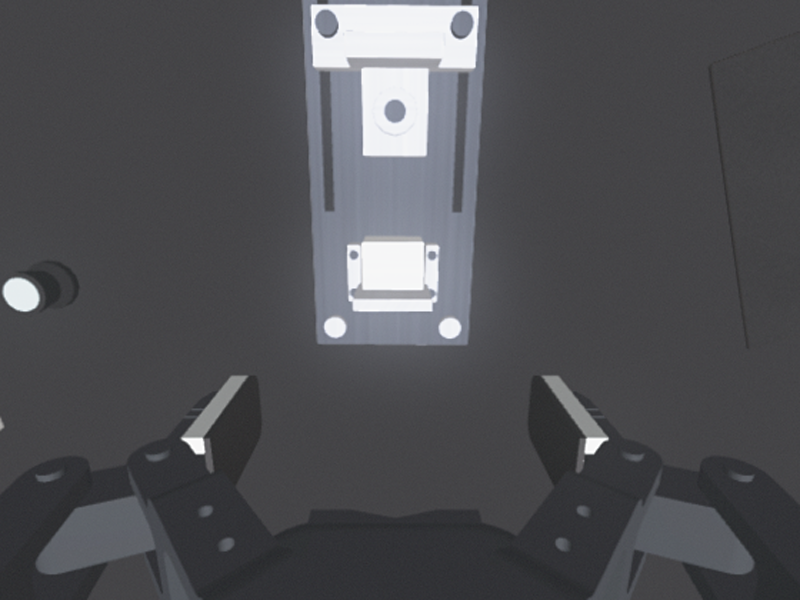

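The wrist view shows the fixture almost aligned with the image: the bed's near edge is at row 345, the slide block is around (392,265), the part spans rows 68–156, and the stop face is near row 68. I'll enlarge a crop.

```bash
python3 - <<'E'
from h import *
import pickle
c,im=pickle.load(open("fix.pkl","rb"))
# crop cols 205..345, rows 35..245 -> rotate so long axis is horizontal
cr=im[30:225,205:345].astype(float)
cr=(255*(cr/255)**1.5).astype(np.uint8)
cr=cv2.rotate(cv2.resize(cr,None,fx=4,fy=4,interpolation=cv2.INTER_CUBIC),cv2.ROTATE_90_CLOCKWISE)
cv2.imwrite("pics/w2c.png",cr);print(cr.shape, im[:, 276].mean(1)[40:130].round().astype(int), im[110:240,276].mean(1).astype(int))
for r in (20,100,130,160,225): print(r, im[r,205:345].mean(1).astype(int).tolist())
E
```

```text
(560, 780, 3) [207 169 164 162 162 164 164 202 244 245 244 244 244 244 244 244 244 244
 244 244 242 241 242 242 243 243 243 244 245 220 152 147 149 149 148 149
 147 148 148 147 148 148 148 146 147 168 231 245 243 242 243 244 244 241
 230 234 244 244 244 244 244 243 243 243 243 243 243 244 238 184 144 138
 140 138 139 140 139 139 139 139 140 139 137 140 137 139 138 138 139 136] [144 138 140 138 138 140 139 139 139 139 140 139 137 140 137 139 138 138
 138 135 138 138 138 139 138 138 137 139 138 139 137 138 140 140 139 138
 138 139 140 140 141 141 141 140 142 140 142 143 143 142 143 144 142 143
 148 163 173 174 174 223 250 247 246 246 246 246 246 246 246 246 246 246
 246 246 246 246 246 246 247 247 247 246 246 246 246 246 246 246 246 246
 246 247 248 180 163 162 166 161 164 210 247 244 242 243 243 243 243 238
 156 139 145 144 144 143 143 141 140 143 140 141 141 139 139 140 138 140
 138 139 137 137]
20 [79, 79, 79, 81, 81, 80, 85, 128, 133, 134, 135, 132, 157, 250, 246, 245, 229, 173, 141, 138, 138, 136, 133, 135, 137, 138, 135, 137, 135, 130, 107, 168, 244, 245, 244, 244, 244, 243, 243,
[... 2496 characters left out ...]
80, 79, 80, 79, 78, 80, 77]
225 [77, 77, 79, 78, 76, 78, 82, 80, 82, 80, 80, 81, 82, 83, 80, 81, 113, 131, 132, 132, 130, 131, 177, 235, 244, 243, 242, 241, 241, 241, 242, 243, 243, 243, 244, 227, 175, 146, 136, 136, 138, 137, 136, 140, 142, 144, 143, 142, 139, 141, 138, 138, 138, 142, 145, 143, 143, 143, 143, 143, 144, 144, 144, 143, 142, 141, 142, 142, 143, 143, 143, 141, 145, 147, 146, 141, 142, 143, 144, 142, 142, 141, 142, 141, 144, 144, 143, 143, 144, 141, 141, 140, 139, 140, 138, 139, 140, 141, 140, 141, 140, 140, 144, 172, 225, 242, 243, 242, 241, 241, 241, 243, 243, 244, 244, 237, 188, 140, 136, 133, 133, 136, 141, 114, 87, 85, 86, 86, 83, 84, 84, 84, 84, 83, 83, 82, 80, 82, 80, 79]
```

View pics/w2c.png

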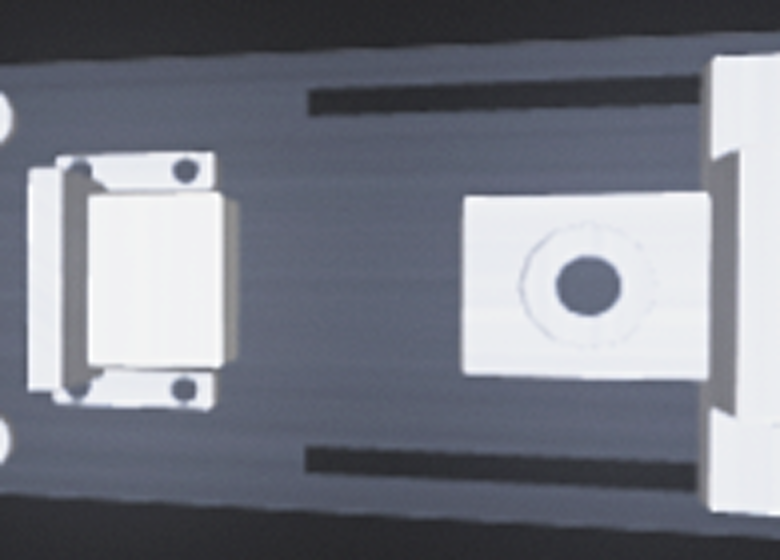

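The crop shows the slide front at about row 169 (top edge) and 164.5 (foot), and the part's near edge at about row 109. The bed edges are clean enough for a line fit.

```bash
python3 - <<'E'
from h import *
import pickle
c,im=pickle.load(open("fix.pkl","rb"))
col=im[225:255,250].mean(1).astype(int);print(col.tolist())
L=ground(c,[[211.7,20],[215.6,100],[217,130],[218,160],[221,225]],.025)[:,:2]
Rr=ground(c,[[339.7,20],[335.3,100],[333.1,130],[331.7,160],[328.2,225]],.025)[:,:2]
def ang(P): v=np.polyfit(P[:,0],P[:,1],1)[0]; return np.arctan(v)
print("ang",ang(L),ang(Rr)); a=(ang(L)+ang(Rr))/2
x=np.array([np.cos(a),np.sin(a)]);y=np.array([-x[1],x[0]])
print("y",L@y,Rr@y,(L@y).mean()-(Rr@y).mean()); y0=((L@y).mean()+(Rr@y).mean())/2
f=lambda uv,z:ground(c,uv,z)[:,:2]
sf=f([[276,169.1]],.053)@x; ft=f([[276,164.5]],.025)@x; re=f([[276,241.3]],.025)@x
pt=f([[276,109.0]],.045)@x; pb=f([[276,109.4]],.025)@x
st=f([[276,47.1]],.045)@x
print("slide front top/foot",sf,ft,"bed rear+75",re+.075,"plate rear",f([[276,218]],.075)@x+.035,"part near",pt,pb,"gap",pt-sf, "stop base",f([[276,47.5]],.025)@x)
print("part y",f([[253.7,100],[298.2,100]],.045)@y-y0,"slide y",f([[205+22,0]],.05)[0]*0)
ox=float((sf+ft)[0]/2); O=ox*x+y0*y
print("O",O,"yaw",a)
pickle.dump((O,a),open("pose.pkl","wb"))
E
```

```text
[144, 142, 142, 141, 141, 142, 141, 141, 140, 139, 140, 140, 139, 139, 138, 130, 99, 87, 87, 86, 85, 84, 84, 85, 83, 83, 82, 83, 82, 81]
ang -0.33664660460375867 -0.3373394719909956
y [0.00741359 0.00719449 0.007139   0.00743096 0.00727663] [-0.0956431  -0.09577509 -0.09532464 -0.09556318 -0.0956368 ] 0.10287949721032767
slide front top/foot [0.53134391] [0.53142314] bed rear+75 [0.5317244] plate rear [0.53093342] part near [0.57872549] [0.57907617] gap [0.04738158] stop base [0.62747295]
part y [ 0.01723559 -0.01840377] slide y [ 0. -0.]
O [ 0.48689706 -0.21736795] yaw -0.33699303829737715
```

The gap is about 47.4 mm, plus up to 2.5 mm between part and stop. Two spacers (32 mm) leave about 17 mm of stroke, so two is right. Next I look at the spacers.

Emit:
drive_tool(
  commands=[
    {"jaw": 1, "dr": [0, 0, 0], "slide": [-14, -32, -3]},
    {"jaw": 1, "dr": [0, 0, 0], "slide": [-14, -32, -3]},
    {"jaw": 1, "dr": [0, 0, 0], "slide": [-14, -32, -3]},
    {"jaw": 1, "dr": [0, 0, 0], "slide": [-14, -32, -3]},
    {"jaw": 1, "dr": [0, 0, 0], "slide": [-14, -32, -3]},
    {"jaw": 1, "dr": [0, 0, 0], "slide": [-14, -32, -3]},
    {"jaw": 1, "dr": [0, 0, 0], "slide": [-14, -32, -3]},
    {"jaw": 1, "dr": [0, 0, 0], "slide": [-14, -32, -3]},
    {"jaw": 1, "dr": [0, 0, 0], "slide": [-14, -32, -3]},
    {"jaw": 1, "dr": [0, 0, 0], "slide": [-14, -32, -3]},
    {"jaw": 1, "dr": [0, 0, 0], "slide": [-14, -32, -3]},
    {"jaw": 1, "dr": [0, 0, -0.11], "slide": [0, 0, 0]},
    {"jaw": 1, "dr": [0, 0, -0.11], "slide": [0, 0, 0]},
    {"jaw": 1, "dr": [0, 0, -0.11], "slide": [0, 0, 0]},
    {"jaw": 1, "dr": [0, 0, -0.11], "slide": [0, 0, 0]},
    {"jaw": 1, "dr": [0, 0, -0.11], "slide": [0, 0, 0]},
    {"jaw": 1, "dr": [0, 0, 0], "slide": [0, 0, 0]},
    {"jaw": 1, "dr": [0, 0, 0], "slide": [0, 0, 0]},
  ],
)

```text
time: 3.67
tool_pos: [0.426, 0.1742, 0.2045]
ee_rot: [0.994, 0.107, 0.0, 0.0]
force: [-0.5, -0.1, 0.3]
opening: 1.003
finger_force: 0.0
```

```bash
python3 - <<'E'
from cell import ctrl,eyes
from h import *
import pickle
c=eyes.calibration("wrist");im=eyes.grab_frame("wrist")
s=ctrl.sense();print(s['time'],s['tool_pos'],s['ee_rot'],s['q'],s['force'])
pickle.dump((c,im),open("sp.pkl","wb"))
cv2.imwrite("pics/w3.png",cv2.resize((255*(im/255.)**1.5).astype(np.uint8),(800,600),interpolation=cv2.INTER_CUBIC))
E
```

```text
3.7167 [0.42597428 0.1744024  0.20443653] [ 9.94293244e-01  1.06681481e-01  7.67749026e-05 -5.03388925e-06] [ 3.62763728e-01  2.19262656e-01  2.00576104e+00 -3.67051283e-05
  9.16417861e-01  1.71981263e+00] [-0.54527184  0.12292283  0.74731253]
```

View pics/w3.png

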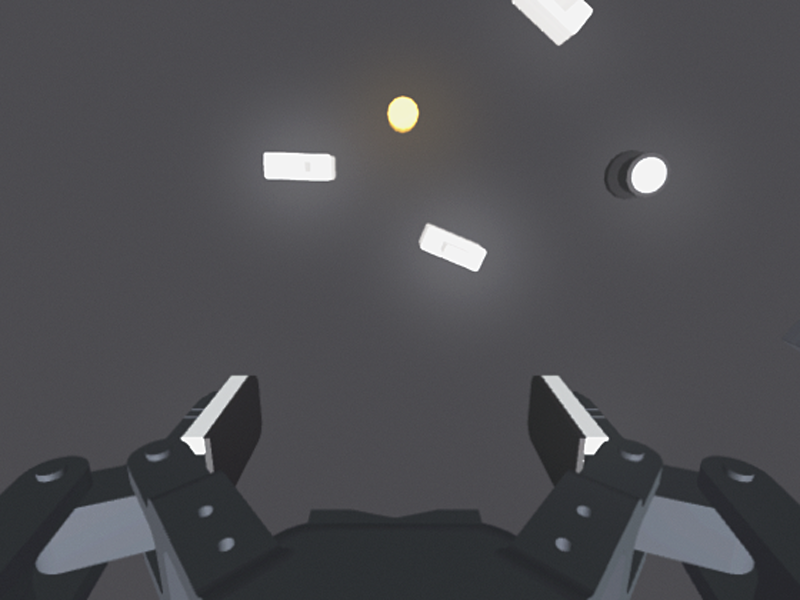

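The wrist view shows spacer A at (300,166), nearly square to the tool, and spacer B at (453,247), turned about 23°. The plug is at (403,113), and another spacer sits at the top edge. I'll fit both poses by silhouette.

```bash
cat > fit.py <<'E'
from h import *
from scipy.optimize import minimize
def box(x0,x1,y0,y1,z0,z1): return np.array([[x,y,z] for x in(x0,x1) for y in(y0,y1) for z in(z0,z1)])
parts=[box(-.008,.008,-.022,.022,0,.03),box(-.004,.004,-.01,.01,.03,.058)]
S=8
def sil(c,p,roi,z0=0):
    u0,v0,u1,v1=roi; m=np.zeros(((v1-v0)*S,(u1-u0)*S),np.uint8)
    Rz=R.from_euler('z',p[2]).as_matrix()
    for b in parts:
        q=(proj(c,b@Rz.T+[p[0],p[1],z0])-[u0-.5,v0-.5])*S
        cv2.fillConvexPoly(m,cv2.convexHull(q.round().astype(np.int32)),255)
    return cv2.resize(m,(u1-u0,v1-v0),interpolation=cv2.INTER_AREA)/255.
def fit(c,im,roi,p0,bg,fg,z0=0):
    u0,v0,u1,v1=roi
    t=np.clip((im[v0:v1,u0:u1].mean(2)-bg)/(fg-bg),0,1)
    f=lambda p:((sil(c,p,roi,z0)-t)**2).sum()
    best=None
    for dy in (-.25,0,.25):
        p=[p0[0],p0[1],p0[2]+dy]
        r=minimize(f,p,method='Nelder-Mead',options=dict(initial_simplex=[p,[p[0]+.006,p[1],p[2]],[p[0],p[1]+.006,p[2]],[p[0],p[1],p[2]+.15]],xatol=1e-5,fatol=1e-3))
        if best is None or r.fun<best.fun: best=r
    return best.x,best.fun,t.sum()
E
python3 - <<'E'
from fit import *
import pickle
c,im=pickle.load(open("sp.pkl","rb"))
for roi,uv,yaw in (((165,90,255,145),(210,116),.21),((275,140,360,205),(317,173),.21-.4)):
    p=ground(c,[uv],.03)[0]
    print(im[roi[1]:roi[3],roi[0]:roi[2]].mean(2)[::12,::10].astype(int))
    print(fit(c,im,roi,[p[0],p[1],yaw],140,215))
print("plug",ground(c,[[282,80]],.02))
E
```

```text
[[124 126 129 132 134 134 134 133 133]
 [125 130 134 138 139 141 140 137 134]
 [127 132 252 247 247 237 247 148 134]
 [128 131 133 132 148 177 213 134 133]
 [125 129 132 136 136 137 137 132 131]]
(array([0.48451404, 0.2539433 , 0.17715813]), np.float64(53.85404444444444), np.float64(971.0533333333333))
[[128 129 130 132 133 133 130 128 126]
 [129 130 133 136 137 138 136 132 128]
 [129 131 212 247 248 141 138 136 131]
 [129 131 134 248 247 247 247 138 132]
 [127 131 136 138 141 136 180 135 132]
 [124 129 131 134 137 136 134 133 130]]
(array([ 0.45229093,  0.13689716, -0.1753938 ]), np.float64(18.538250348156694), np.float64(887.008888888889))
plug [[0.53228551 0.19091026 0.02      ]]
```

Emit:
drive_tool(
  commands=[
    {"jaw": 0, "dr": [0, 0, 0.097], "slide": [0, 0, 20]},
    {"jaw": 0, "dr": [0, 0, 0.097], "slide": [0, 0, 20]},
    {"jaw": 0, "dr": [0, 0, 0.097], "slide": [0, 0, 20]},
    {"jaw": 0, "dr": [0, 0, 0.097], "slide": [0, 0, 20]},
    {"jaw": 0, "dr": [0, 0, 0], "slide": [16.2, 16.2, 10]},
    {"jaw": 0, "dr": [0, 0, 0], "slide": [16.2, 16.2, 10]},
    {"jaw": 0, "dr": [0, 0, 0], "slide": [0, 0, 0]},
    {"jaw": 0, "dr": [0, 0, 0], "slide": [0, 0, 0]},
  ],
)

```text
time: 4.38
tool_pos: [0.4524, 0.1368, 0.1038]
ee_rot: [0.996, -0.087, -0.001, 0.0]
force: [0.2, 0.6, -0.5]
opening: 0.503
finger_force: 0.0
```

```bash
python3 - <<'E'
from cell import ctrl,eyes
from fit import *
c=eyes.calibration("wrist");im=eyes.grab_frame("wrist")
s=ctrl.sense();print(s['time'],s['tool_pos'],s['ee_rot'],s['opening'])
cv2.imwrite("pics/w4.png",cv2.resize(im,(800,600),interpolation=cv2.INTER_CUBIC))
E
```

```text
4.4333 [0.45223579 0.13734811 0.10423647] [ 9.96274290e-01 -8.62406354e-02 -2.97903231e-04  5.17243614e-05] 0.4997341111035098
```

View pics/w4.png

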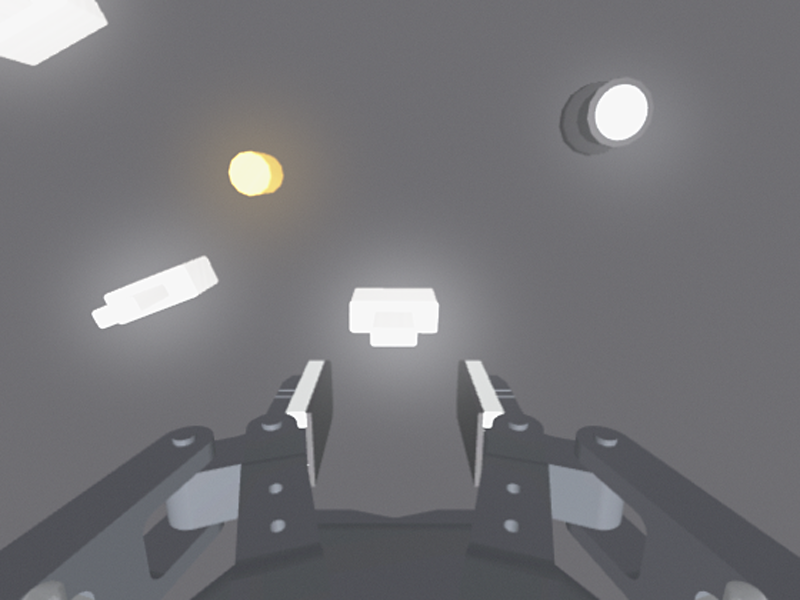

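The spacer is square and centred between the fingers at (393,315). Spacer A is at (155,293). A quick refit will confirm the fore-aft offset.

```bash
python3 - <<'E'
from cell import ctrl,eyes
from fit import *
c=eyes.calibration("wrist");im=cv2.resize(cv2.imread("pics/w4.png"),(560,420),interpolation=cv2.INTER_AREA)
print(fit(c,im,(225,185,325,250),[.4523,.1369,-.175],155,225))
print(fit(c,im,(50,170,160,240),[.4845,.2539,.177],155,225))
E
```

```text
(array([ 0.45195745,  0.13762242, -0.17519525]), np.float64(26.872314886739012), np.float64(2254.6380952380955))
(array([0.48410846, 0.25480493, 0.1814208 ]), np.float64(37.40707043601754), np.float64(2072.2))
```

Emit:
drive_tool(
  commands=[
    {"jaw": 0, "dr": [0, 0, 0], "slide": [0, 0, 20]},
    {"jaw": 0, "dr": [0, 0, 0], "slide": [0, 0, 20]},
    {"jaw": 0, "dr": [0, 0, 0], "slide": [0, 0, 20]},
    {"jaw": 0, "dr": [0, 0, 0], "slide": [0, 0, 11]},
    {"jaw": 0, "dr": [0, 0, 0], "slide": [0, 0, 0]},
    {"jaw": -1, "dr": [0, 0, 0], "slide": [0, 0, 0]},
    {"jaw": -1, "dr": [0, 0, 0], "slide": [0, 0, 0]},
    {"jaw": -1, "dr": [0, 0, 0], "slide": [0, 0, 0]},
    {"jaw": -1, "dr": [0, 0, 0], "slide": [0, 0, 0]},
    {"jaw": -1, "dr": [0, 0, 0], "slide": [0, 0, 0]},
  ],
  force=40,
)

```text
time: 5.27
tool_pos: [0.4529, 0.138, 0.0342]
ee_rot: [0.996, -0.085, 0.001, -0.0]
force: [-0.1, 0.3, 4.6]
opening: 0.221
finger_force: 42.0
```

Emit:
drive_tool(
  commands=[
    {"jaw": -1, "dr": [0, 0, 0], "slide": [0, 0, -12]},
    {"jaw": -1, "dr": [0, 0, 0], "slide": [0, 0, -28]},
    {"jaw": -1, "dr": [0, 0, 0.082], "slide": [0, 0, -28]},
    {"jaw": -1, "dr": [0, 0, 0.082], "slide": [0, 0, -28]},
    {"jaw": -1, "dr": [0, 0, 0], "slide": [16.8, 29.4, 0]},
    {"jaw": -1, "dr": [0, 0, 0], "slide": [16.8, 29.4, 0]},
    {"jaw": -1, "dr": [0, 0, 0], "slide": [16.8, 29.4, 0]},
    {"jaw": -1, "dr": [0, 0, 0], "slide": [16.8, 29.4, 0]},
    {"jaw": -1, "dr": [0, 0, 0], "slide": [16.8, 29.4, 0]},
    {"jaw": -1, "dr": [0, 0, 0], "slide": [16.8, 29.4, 0]},
    {"jaw": -1, "dr": [0, 0, 0], "slide": [16.8, 29.4, 0]},
    {"jaw": -1, "dr": [0, 0, 0], "slide": [16.8, 29.4, 0]},
    {"jaw": -1, "dr": [0, 0, 0], "slide": [16.8, 29.4, 0]},
    {"jaw": -1, "dr": [0, 0, 0], "slide": [16.8, 29.4, 0]},
    {"jaw": -1, "dr": [0, 0, 0], "slide": [16.8, 29.4, 0]},
    {"jaw": -1, "dr": [0, 0, 0], "slide": [0, 0, 0]},
    {"jaw": -1, "dr": [0, 0, 0], "slide": [0, 0, 0]},
    {"jaw": -1, "dr": [0, 0, 0], "slide": [0, 0, 0]},
  ],
)

```text
time: 6.77
tool_pos: [0.5204, -0.2278, 0.1292]
ee_rot: [0.986, -0.166, -0.001, -0.0]
force: [0.7, 0.0, -1.5]
opening: 0.218
finger_force: 41.4
```

```bash
cat > st.py <<'E'
from cell import ctrl,eyes
from h import *
import pickle
def st(t=None):
    """mean state in fixture frame; t=target fixture x,y,yaw(0)"""
    O,a=pickle.load(open("pose.pkl","rb"))
    s=ctrl.sense(); M=R.from_quat(s['ee_rot']).as_matrix()
    d=s['tool_pos'][:2]-O; x=np.array([np.cos(a),np.sin(a)]); y=np.array([-x[1],x[0]])
    print("t",s['time'],"pos",s['tool_pos'].round(4),"fixframe mm",(1000*np.array([d@x,d@y])).round(1),"yaw-a",np.round(np.arctan2(M[1,0],M[0,0])-a,4),"tilt",M[:2,2].round(4),"F",s['force'].round(1),"op",round(s['opening'],3))
E
python3 - <<'E'
from st import *
st()
c=eyes.calibration("wrist");im=eyes.grab_frame("wrist"); st()
cv2.imwrite("pics/w5.png",cv2.resize((255*(im/255.)**1.5).astype(np.uint8),(800,600),interpolation=cv2.INTER_CUBIC))
E
```

```text
t 6.7667 pos [ 0.5204 -0.2278  0.1292] fixframe mm [35.1  1.2] yaw-a 0.003 tilt [-0.0009  0.0006] F [ 0.7  0.  -1.5] op 0.218
t 6.8167 pos [ 0.5205 -0.2273  0.1292] fixframe mm [35.   1.7] yaw-a 0.0041 tilt [-0.0009  0.0006] F [ 0.3  0.4 -0.6] op 0.223
```

View pics/w5.png

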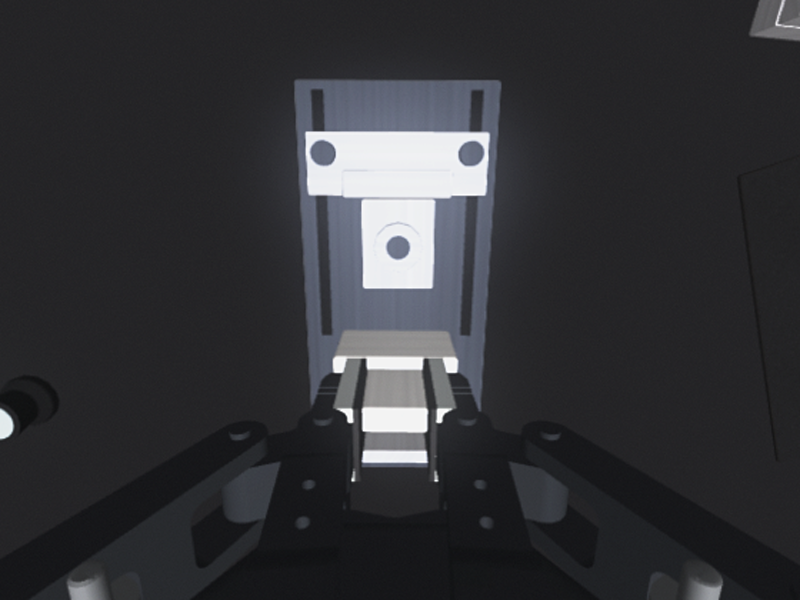

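The held spacer is square and centred over the bed, with the part's near face at row 288. Lowering it now.

Emit:
drive_tool(
  commands=[
    {"jaw": -1, "dr": [0, 0, 0], "slide": [0, 1.3, 20]},
    {"jaw": -1, "dr": [0, 0, 0], "slide": [0, 0, 20]},
    {"jaw": -1, "dr": [0, 0, 0], "slide": [0, 0, 16]},
    {"jaw": -1, "dr": [0, 0, 0], "slide": [0, 0, 8]},
    {"jaw": -1, "dr": [0, 0, 0], "slide": [0, 0, 4]},
    {"jaw": -1, "dr": [0, 0, 0], "slide": [0, 0, 1.5]},
    {"jaw": -1, "dr": [0, 0, 0], "slide": [0, 0, 0]},
    {"jaw": -1, "dr": [0, 0, 0], "slide": [0, 0, 0]},
  ],
)

```text
time: 7.48
tool_pos: [0.5213, -0.2294, 0.0606]
ee_rot: [0.986, -0.166, 0.001, 0.0]
force: [0.0, -0.7, -0.5]
opening: 0.221
finger_force: 41.4
```

```bash
python3 -c "
from st import *
st()"
```

```text
t 7.4833 pos [ 0.5213 -0.2294  0.0606] fixframe mm [36.4 -0. ] yaw-a 0.0041 tilt [ 0.0011 -0.0005] F [ 0.  -0.7 -0.5] op 0.221
```

Emit:
drive_tool(
  commands=[
    {"jaw": -1, "dr": [0, 0, 0], "slide": [0, 0, 1]},
    {"jaw": -1, "dr": [0, 0, 0], "slide": [0, 0, 0.5]},
    {"jaw": -1, "dr": [0, 0, 0], "slide": [0, 0, 0]},
  ],
)

```text
time: 7.73
tool_pos: [0.5212, -0.2298, 0.0591]
ee_rot: [0.986, -0.166, 0.001, 0.0]
force: [-0.5, -0.1, 4.0]
opening: 0.226
finger_force: 42.0
```

Emit:
drive_tool(
  commands=[
    {"jaw": 0, "dr": [0, 0, 0], "slide": [0, 0, 0]},
    {"jaw": 0, "dr": [0, 0, 0], "slide": [0, 0, 0]},
    {"jaw": 0, "dr": [0, 0, 0], "slide": [0, 0, 0]},
    {"jaw": 0, "dr": [0, 0, 0], "slide": [0, 0, -10]},
    {"jaw": 0, "dr": [0, 0, 0], "slide": [0, 0, -30]},
    {"jaw": 0, "dr": [0, 0, 0], "slide": [0, 0, -35]},
    {"jaw": 0, "dr": [0, 0, 0], "slide": [-13.9, -31.8, 0]},
    {"jaw": 0, "dr": [0, 0, 0], "slide": [-13.9, -31.8, 0]},
    {"jaw": 0, "dr": [0, 0, 0], "slide": [-13.9, -31.8, 0]},
    {"jaw": 0, "dr": [0, 0, 0], "slide": [-13.9, -31.8, 0]},
    {"jaw": 0, "dr": [0, 0, 0], "slide": [-13.9, -31.8, 0]},
    {"jaw": 0, "dr": [0, 0, 0], "slide": [-13.9, -31.8, 0]},
    {"jaw": 0, "dr": [0, 0, 0], "slide": [-13.9, -31.8, 0]},
    {"jaw": 0, "dr": [0, 0, 0], "slide": [-13.9, -31.8, 0]},
    {"jaw": 0, "dr": [0, 0, 0], "slide": [-13.9, -31.8, 0]},
    {"jaw": 0, "dr": [0, 0, 0], "slide": [-13.9, -31.8, 0]},
    {"jaw": 0, "dr": [0, 0, 0], "slide": [-13.9, -31.8, 0]},
    {"jaw": 0, "dr": [0, 0, 0], "slide": [-13.9, -31.8, 0]},
    {"jaw": 0, "dr": [0, 0, 0], "slide": [-13.9, -31.8, 0]},
    {"jaw": 0, "dr": [0, 0, 0], "slide": [-13.9, -31.8, 0]},
  ],
)

```text
time: 9.4
tool_pos: [0.482, 0.2567, 0.1341]
ee_rot: [0.986, -0.166, 0.0, -0.0]
force: [0.6, -0.2, -0.9]
opening: 0.499
finger_force: 0.0
```

Emit:
drive_tool(
  commands=[
    {"jaw": 0, "dr": [0, 0, -0.103], "slide": [0, 0, 0]},
    {"jaw": 0, "dr": [0, 0, -0.103], "slide": [0, 0, 0]},
    {"jaw": 0, "dr": [0, 0, -0.103], "slide": [0, 0, 0]},
    {"jaw": 0, "dr": [0, 0, -0.103], "slide": [0, 0, 0]},
    {"jaw": 0, "dr": [0, 0, -0.103], "slide": [0, 0, 0]},
    {"jaw": 0, "dr": [0, 0, 0], "slide": [0, 0, 0]},
    {"jaw": 0, "dr": [0, 0, 0], "slide": [0, 0, 0]},
  ],
)

```text
time: 9.98
tool_pos: [0.4825, 0.255, 0.1338]
ee_rot: [0.996, 0.089, 0.0, -0.0]
force: [0.0, -0.8, -0.6]
opening: 0.499
finger_force: 0.0
```

```bash
python3 - <<'E'
from st import *
from fit import *
c=eyes.calibration("wrist");im=eyes.grab_frame("wrist");s=ctrl.sense();st()
M=R.from_quat(s['ee_rot']).as_matrix()
cv2.imwrite("pics/w6.png",im)
u=proj(c,[.4843,.2545,.03])[0].astype(int); roi=(u[0]-55,u[1]-40,u[0]+55,u[1]+32)
p,e,n=fit(c,im,roi,[.4843,.2545,.18],155,225);print(u,p,e,n)
print("tool-frame offset mm",1000*(M.T@(np.r_[p[:2],s['tool_pos'][2]]-s['tool_pos'])),"yaw err",p[2]-np.arctan2(M[1,0],M[0,0]))
E
```

```text
t 10.0333 pos [0.4825 0.2549 0.1337] fixframe mm [-160.4  444.3] yaw-a 0.5155 tilt [0.0003 0.0002] F [-0.7  0.5 -0. ] op 0.501
[276 208] [0.48436544 0.25359807 0.1896429 ] 28.48815118204144 1699.2190476190476
tool-frame offset mm [1.63797083e+00 1.64935785e+00 3.88585106e-04] yaw err 0.011086497537597828
```

Fits well, so apply the small correction, descend and grip.

Emit:
drive_tool(
  commands=[
    {"jaw": 0, "dr": [0, 0, -0.01], "slide": [1.6, 1.5, 20]},
    {"jaw": 0, "dr": [0, 0, 0], "slide": [0, 0, 30]},
    {"jaw": 0, "dr": [0, 0, 0], "slide": [0, 0, 25]},
    {"jaw": 0, "dr": [0, 0, 0], "slide": [0, 0, 17]},
    {"jaw": 0, "dr": [0, 0, 0], "slide": [0, 0, 8]},
    {"jaw": 0, "dr": [0, 0, 0], "slide": [0, 0, 0]},
    {"jaw": -1, "dr": [0, 0, 0], "slide": [0, 0, 0]},
    {"jaw": -1, "dr": [0, 0, 0], "slide": [0, 0, 0]},
    {"jaw": -1, "dr": [0, 0, 0], "slide": [0, 0, 0]},
    {"jaw": -1, "dr": [0, 0, 0], "slide": [0, 0, 0]},
    {"jaw": -1, "dr": [0, 0, 0], "slide": [0, 0, 0]},
  ],
)

```text
time: 10.95
tool_pos: [0.4851, 0.2542, 0.0345]
ee_rot: [0.995, 0.096, 0.001, -0.0]
force: [-0.2, 0.6, 6.3]
opening: 0.22
finger_force: 39.8
```

```bash
python3 -c "
from st import *
st()"
```

```text
t 10.95 pos [0.4851 0.2542 0.0345] fixframe mm [-157.6  444.4] yaw-a 0.5286 tilt [0.002 0.001] F [-0.2  0.6  6.3] op 0.22
```

Emit:
drive_tool(
  commands=[
    {"jaw": -1, "dr": [0, 0, 0], "slide": [0, 0, -12]},
    {"jaw": -1, "dr": [0, 0, 0.106], "slide": [0, 0, -22]},
    {"jaw": -1, "dr": [0, 0, 0.106], "slide": [0, 0, -22]},
    {"jaw": -1, "dr": [0, 0, 0.106], "slide": [0, 0, -22]},
    {"jaw": -1, "dr": [0, 0, 0.106], "slide": [0, 0, -22]},
    {"jaw": -1, "dr": [0, 0, 0.106], "slide": [0, 0, 0]},
    {"jaw": -1, "dr": [0, 0, 0], "slide": [12.2, 31.7, 0]},
    {"jaw": -1, "dr": [0, 0, 0], "slide": [12.2, 31.7, 0]},
    {"jaw": -1, "dr": [0, 0, 0], "slide": [12.2, 31.7, 0]},
    {"jaw": -1, "dr": [0, 0, 0], "slide": [12.2, 31.7, 0]},
    {"jaw": -1, "dr": [0, 0, 0], "slide": [12.2, 31.7, 0]},
    {"jaw": -1, "dr": [0, 0, 0], "slide": [12.2, 31.7, 0]},
    {"jaw": -1, "dr": [0, 0, 0], "slide": [12.2, 31.7, 0]},
    {"jaw": -1, "dr": [0, 0, 0], "slide": [12.2, 31.7, 0]},
    {"jaw": -1, "dr": [0, 0, 0], "slide": [12.2, 31.7, 0]},
    {"jaw": -1, "dr": [0, 0, 0], "slide": [12.2, 31.7, 0]},
    {"jaw": -1, "dr": [0, 0, 0], "slide": [12.2, 31.7, 0]},
    {"jaw": -1, "dr": [0, 0, 0], "slide": [12.2, 31.7, 0]},
    {"jaw": -1, "dr": [0, 0, 0], "slide": [12.2, 31.7, 0]},
    {"jaw": -1, "dr": [0, 0, 0], "slide": [12.2, 31.7, 0]},
  ],
)

```text
time: 12.62
tool_pos: [0.4977, -0.2233, 0.1342]
ee_rot: [0.986, -0.168, 0.0, 0.0]
force: [0.2, 0.3, 0.2]
opening: 0.22
finger_force: 39.3
```

Emit:
drive_tool(
  commands=[
    {"jaw": -1, "dr": [0, 0, 0], "slide": [0, 0, 0]},
    {"jaw": -1, "dr": [0, 0, 0], "slide": [0, 0, 0]},
    {"jaw": -1, "dr": [0, 0, 0], "slide": [0, 0, 0]},
  ],
)

```text
time: 12.87
tool_pos: [0.4976, -0.2214, 0.1337]
ee_rot: [0.986, -0.169, -0.0, -0.0]
force: [-0.1, -0.5, -0.8]
opening: 0.227
finger_force: 39.4
```

```bash
python3 - <<'E'
from st import *
st()
im=eyes.grab_frame("wrist"); st()
a=cv2.resize((255*(im/255.)**1.5).astype(np.uint8)[140:350,140:420],(800,600),interpolation=cv2.INTER_CUBIC)
cv2.imwrite("pics/w7.png",a)
E
```

```text
t 12.8667 pos [ 0.4976 -0.2214  0.1337] fixframe mm [11.4 -0.3] yaw-a -0.0021 tilt [-0.0004  0.0004] F [-0.1 -0.5 -0.8] op 0.227
t 12.9167 pos [ 0.4977 -0.2208  0.1336] fixframe mm [11.3  0.3] yaw-a -0.001 tilt [-0.0005  0.0004] F [-0.5 -0.2 -1.3] op 0.228
```

View pics/w7.png

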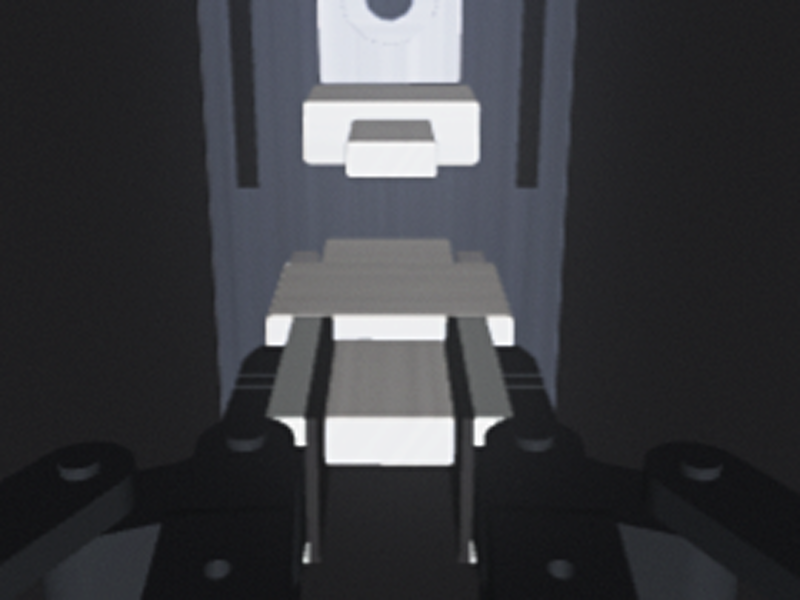

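The first spacer stands square and centred in the gap close to the part, and the second is held square above the gap. I'll shift it 2.5 mm forward and lower it.

Emit:
drive_tool(
  commands=[
    {"jaw": -1, "dr": [0, 0, 0], "slide": [2.5, 0, 20]},
    {"jaw": -1, "dr": [0, 0, 0], "slide": [0, 0, 20]},
    {"jaw": -1, "dr": [0, 0, 0], "slide": [0, 0, 18]},
    {"jaw": -1, "dr": [0, 0, 0], "slide": [0, 0, 10]},
    {"jaw": -1, "dr": [0, 0, 0], "slide": [0, 0, 5]},
    {"jaw": -1, "dr": [0, 0, 0], "slide": [0, 0, 0]},
    {"jaw": -1, "dr": [0, 0, 0], "slide": [0, 0, 0]},
  ],
)

```text
time: 13.5
tool_pos: [0.5009, -0.2219, 0.0608]
ee_rot: [0.986, -0.168, 0.0, 0.0]
force: [-0.9, -0.0, -1.0]
opening: 0.222
finger_force: 39.4
```

```bash
python3 -c "
from st import *
st()"
```

```text
t 13.5 pos [ 0.5009 -0.2219  0.0608] fixframe mm [14.8  0.3] yaw-a -0.0002 tilt [ 0.0004 -0.0002] F [-0.9 -0.  -1. ] op 0.222
```

Emit:
drive_tool(
  commands=[
    {"jaw": -1, "dr": [0, 0, 0], "slide": [0, 0, 1]},
    {"jaw": -1, "dr": [0, 0, 0], "slide": [0, 0, 0]},
    {"jaw": -1, "dr": [0, 0, 0], "slide": [0, 0, 0.5]},
    {"jaw": -1, "dr": [0, 0, 0], "slide": [0, 0, 0]},
  ],
)

```text
time: 13.83
tool_pos: [0.5008, -0.2224, 0.0595]
ee_rot: [0.986, -0.168, 0.0, -0.0]
force: [-0.5, 1.5, 4.8]
opening: 0.224
finger_force: 40.1
```

Emit:
drive_tool(
  commands=[
    {"jaw": 0, "dr": [0, 0, 0], "slide": [0, 0, 0]},
    {"jaw": 0, "dr": [0, 0, 0], "slide": [0, 0, 0]},
    {"jaw": 0, "dr": [0, 0, 0], "slide": [0, 0, 0]},
    {"jaw": 0, "dr": [0, 0, 0], "slide": [0, 0, -10]},
    {"jaw": 0, "dr": [0, 0, 0], "slide": [0, 0, -30]},
    {"jaw": 0, "dr": [0, 0, 0], "slide": [0, 0, -35]},
    {"jaw": -1, "dr": [0, 0, 0], "slide": [-24, 0, 0]},
    {"jaw": -1, "dr": [0, 0, 0], "slide": [-24, 0, 0]},
    {"jaw": -1, "dr": [0, 0, 0], "slide": [-24, 0, 0]},
    {"jaw": -1, "dr": [0, 0, 0], "slide": [-23, 0, 0]},
    {"jaw": -1, "dr": [0, 0, 0], "slide": [0, 0, 0]},
    {"jaw": -1, "dr": [0, 0, 0], "slide": [0, 0, 0]},
  ],
)

```text
time: 14.83
tool_pos: [0.4102, -0.1907, 0.1345]
ee_rot: [0.986, -0.168, 0.0, 0.0]
force: [0.2, -0.6, 0.5]
opening: -0.003
finger_force: 0.0
```

```bash
python3 - <<'E'
from st import *
st()
im=eyes.grab_frame("wrist"); st()
a=cv2.resize((255*(im/255.)**1.5).astype(np.uint8)[0:345,50:510],(800,600),interpolation=cv2.INTER_CUBIC)
cv2.imwrite("pics/w8.png",a)
E
```

```text
t 14.8333 pos [ 0.4102 -0.1907  0.1345] fixframe mm [-81.2  -0.2] yaw-a -0.0015 tilt [ 0.0003 -0.0001] F [ 0.2 -0.6  0.5] op -0.003
t 14.8833 pos [ 0.4114 -0.1913  0.1346] fixframe mm [-79.8  -0.3] yaw-a -0.0014 tilt [ 0.0015 -0.0008] F [ 0.4  0.1 -0.1] op 0.001
```

View pics/w8.png

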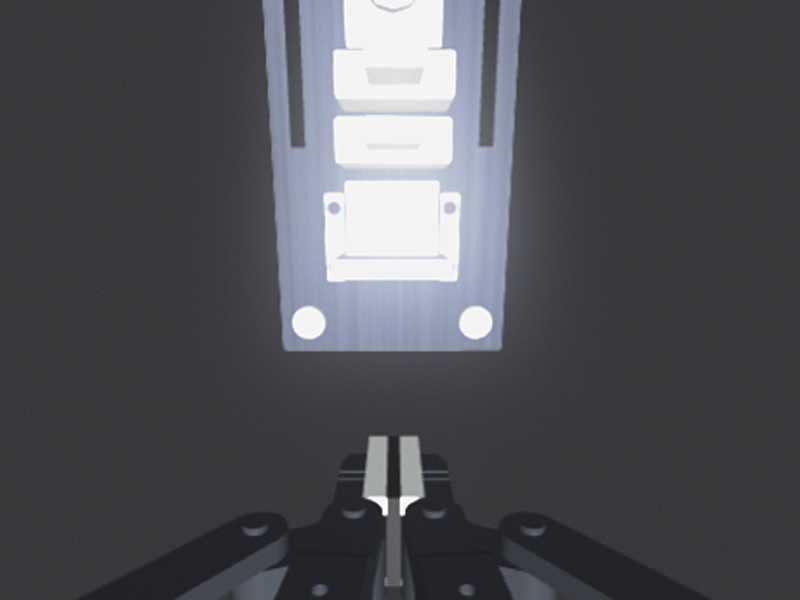

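Both spacers stand square and in line between slide and part, and the shut fingers are centred behind the plate. Lowering and advancing now.

Emit:
drive_tool(
  commands=[
    {"jaw": -1, "dr": [0, 0, 0], "slide": [0, 0, 28]},
    {"jaw": -1, "dr": [0, 0, 0], "slide": [0, 0, 28]},
    {"jaw": -1, "dr": [0, 0, 0], "slide": [0, 0, 22]},
    {"jaw": -1, "dr": [0, 0, 0], "slide": [10, 0, 0]},
    {"jaw": -1, "dr": [0, 0, 0], "slide": [10, 0, 0]},
    {"jaw": -1, "dr": [0, 0, 0], "slide": [6, 0, 0]},
    {"jaw": -1, "dr": [0, 0, 0], "slide": [3, 0, 0]},
    {"jaw": -1, "dr": [0, 0, 0], "slide": [3, 0, 0]},
    {"jaw": -1, "dr": [0, 0, 0], "slide": [3, 0, 0]},
    {"jaw": -1, "dr": [0, 0, 0], "slide": [0, 0, 0]},
  ],
)

```text
time: 15.72
tool_pos: [0.4442, -0.2026, 0.0565]
ee_rot: [0.986, -0.168, 0.0, 0.0]
force: [-1.5, 1.3, 1.1]
opening: 0.004
finger_force: 0.9
```

```bash
python3 -c "
from st import *
st()"
```

```text
t 15.7167 pos [ 0.4442 -0.2026  0.0565] fixframe mm [-45.1  -0.2] yaw-a -0.0011 tilt [ 0.0004 -0.0002] F [-1.5  1.3  1.1] op 0.004
```

Emit:
drive_tool(
  commands=[
    {"jaw": -1, "dr": [0, 0, 0], "slide": [2, 0, 0]},
    {"jaw": -1, "dr": [0, 0, 0], "slide": [2, 0, 0]},
    {"jaw": -1, "dr": [0, 0, 0], "slide": [2, 0, 0]},
    {"jaw": -1, "dr": [0, 0, 0], "slide": [2, 0, 0]},
    {"jaw": -1, "dr": [0, 0, 0], "slide": [2, 0, 0]},
    {"jaw": -1, "dr": [0, 0, 0], "slide": [2, 0, 0]},
    {"jaw": -1, "dr": [0, 0, 0], "slide": [2, 0, 0]},
    {"jaw": -1, "dr": [0, 0, 0], "slide": [0, 0, 0]},
  ],
)

```text
time: 16.38
tool_pos: [0.4573, -0.2072, 0.0557]
ee_rot: [0.986, -0.168, -0.0, -0.0]
force: [-3.2, 1.1, 2.4]
opening: -0.001
finger_force: 1.4
```

Emit:
drive_tool(
  commands=[
    {"jaw": -1, "dr": [0, 0, 0], "slide": [1, 0, 0]},
    {"jaw": -1, "dr": [0, 0, 0], "slide": [1, 0, 0]},
    {"jaw": -1, "dr": [0, 0, 0], "slide": [0, 0, 0]},
  ],
)

```text
time: 16.63
tool_pos: [0.4585, -0.2076, 0.0557]
ee_rot: [0.986, -0.168, -0.001, -0.0]
force: [-4.8, 2.3, 3.5]
opening: 0.001
finger_force: 2.6
```

Emit:
drive_tool(
  commands=[
    {"jaw": -1, "dr": [0, 0, 0], "slide": [1, 0, 0]},
    {"jaw": -1, "dr": [0, 0, 0], "slide": [1, 0, 0]},
    {"jaw": -1, "dr": [0, 0, 0], "slide": [0, 0, 0]},
  ],
)

```text
time: 16.88
tool_pos: [0.4595, -0.2079, 0.0556]
ee_rot: [0.986, -0.168, -0.002, -0.0]
force: [-7.8, 3.2, 5.4]
opening: -0.003
finger_force: 3.8
```

Emit:
drive_tool(
  commands=[
    {"jaw": -1, "dr": [0, 0, 0], "slide": [0.5, 0, 0]},
    {"jaw": -1, "dr": [0, 0, 0], "slide": [0.5, 0, 0]},
    {"jaw": -1, "dr": [0, 0, 0], "slide": [0, 0, 0]},
  ],
)

```text
time: 17.13
tool_pos: [0.4595, -0.2079, 0.0555]
ee_rot: [0.986, -0.168, -0.002, -0.001]
force: [-9.9, 3.2, 7.6]
opening: -0.003
finger_force: 5.2
```

```bash
python3 -c "
from st import *
st()"
```

```text
t 17.1333 pos [ 0.4595 -0.2079  0.0555] fixframe mm [-29.   -0.1] yaw-a -0.0011 tilt [-0.0046  0.002 ] F [-9.9  3.2  7.6] op -0.003
```

Motion has stopped and force is rising at about 17 mm of travel, so the row is clamped. I'll firm it up a little and check.

Emit:
drive_tool(
  commands=[
    {"jaw": -1, "dr": [0, 0, 0], "slide": [0.7, 0, 0]},
    {"jaw": -1, "dr": [0, 0, 0], "slide": [0.7, 0, 0]},
    {"jaw": -1, "dr": [0, 0, 0], "slide": [0, 0, 0]},
    {"jaw": -1, "dr": [0, 0, 0], "slide": [0, 0, 0]},
    {"jaw": -1, "dr": [0, 0, 0], "slide": [0, 0, 0]},
  ],
)

```text
time: 17.55
tool_pos: [0.4595, -0.2078, 0.0553]
ee_rot: [0.986, -0.168, -0.004, -0.001]
force: [-13.6, 3.6, 10.2]
opening: -0.006
finger_force: 6.9
```

```bash
python3 - <<'E'
from st import *
st()
im=eyes.grab_frame("wrist"); st()
a=cv2.resize((255*(im/255.)**1.5).astype(np.uint8)[0:345,50:510],(800,600),interpolation=cv2.INTER_CUBIC)
cv2.imwrite("pics/w9.png",a)
E
```

```text
t 17.55 pos [ 0.4595 -0.2078  0.0553] fixframe mm [-29.   -0.1] yaw-a -0.001 tilt [-0.007  0.003] F [-13.6   3.6  10.2] op -0.006
t 17.6 pos [ 0.4595 -0.2079  0.0553] fixframe mm [-29.   -0.1] yaw-a -0.0011 tilt [-0.0071  0.003 ] F [-12.6   4.1   9.1] op -0.002
```

View pics/w9.png

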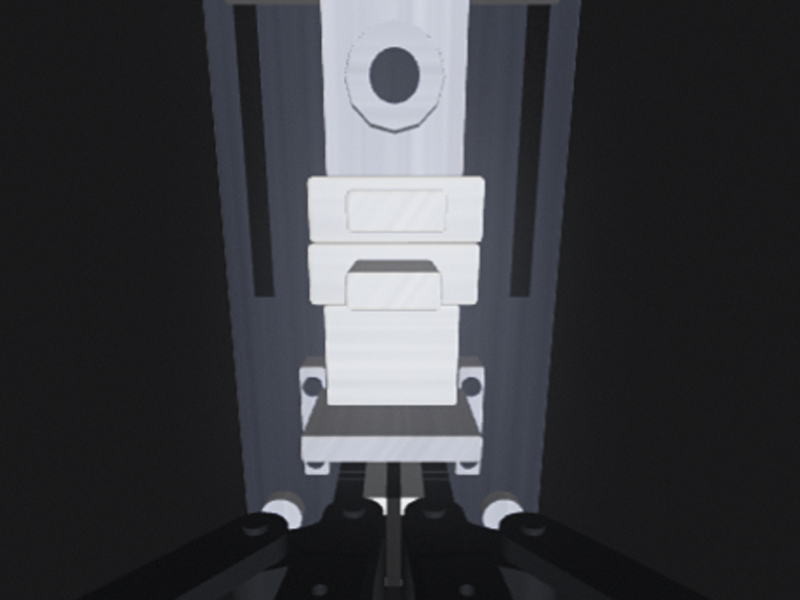

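The picture shows slide, both spacers, part and stop in one closed, square row, held with about 13 N. Handing in.

```bash
python3 -c "
from cell import ctrl
print(ctrl.job_done())"
```

```text
the job is handed in; nothing more can be done
None
```

I stood two spacers square and centred in the gap and handed the job in at 17.6 s, with the fingers still pushing the slide at about 13 N; the row is clamped against the stop at about 17 mm of the 25 mm stroke, and I did not touch the two spare spacers or the bystanders.

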